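# Put the microscope accessories into their nests

## Robot

A 6-joint arm with a two-finger parallel gripper is mounted at the origin on a cart in front of the work surface, level with it; the furniture and walls round the work are solid. World frame = base frame: x ahead of the robot, y to its left, z up, the work surface at z = 0. Lengths are in mm, angles in rad, forces in N, time in s.
With the tool pointing down it reaches from about 375 to 750 mm from the base axis. Payload 9 kg.
Tool frame: the origin (TCP) lies midway between the tips of the shut fingers; the grasp point (between the pads) lies 19 mm behind it; z points along the fingers, y is the line along which they close (so a half turn about z gives the same grasp; the last joint's range is limited). The gripper opens to 85 mm and grips with 20 to 120 N. Pads are 22 mm wide; open, the fingers measure 114 mm over their backs; the gripper's body (76 mm by 85 mm) begins 54 mm behind the grasp point. The pads swing forward as they close: fully open they stand 13 mm farther back than shut.
Start: joints at [1.089, 0.104, 0.097, 1.564, 0, 1.353], TCP at [156.454, 579.274, 231.331] pointing down, gripper open.
Joint ranges: [-2.99, 2.99], [-0.84, 1.86], [-1.1, 1.16], [-1.84, 2.11], [-1.51, 1.56], [-3.14, 3.14]. Speed limits (rad/s): [2.22, 2.22, 2.57, 3.14, 3.14, 3.14].

## Interface

Orientations are given as a rotation vector (axis times angle).
In Python, from bench import * gives the robot as it stands. Calls block until the motion is done:
- move_to(position, orientation): joint-space move of the TCP to a pose.
- servo_line(position, frame=None, speed=150): straight line of the TCP; frame=None keeps the orientation; speed is the mean speed in mm/s.
- set_joints(angles): joint-space move.
- gripper_to(opening, force=None): finger opening in mm; force is the grip in N (None keeps the last); returns when the fingers have stopped.
- hold(seconds).
- inverse_kinematics(position, orientation): joint angles nearest the present ones, or None.
- get_obs(): the state.
- get_image(name): name is "scene" or "top" or "wrist"; returns the picture (420x560x3 uint8, red, green, blue); there is no depth.
- camera_params(name): a dict with "camera_matrix" (3x3 intrinsics, pixels), "camera_from_world" (4x4, takes a point from world to camera coordinates). Camera axes: x right, y down, z forward; pixel columns grow to the right and rows downward; lengths in mm; the calibration is good to about 2 mm. The wrist camera is an equidistant fisheye: a pixel r from the principal point sees the ray r / f radians off the axis. A picture is of the moment at which its call begins: read the wrist's pose just before it. camera_params takes no time and is no camera call; for the wrist camera it gives the pose at the moment of the call.
A pose or a line that the arm cannot do raises MotionError and nothing moves.
- finish_job(): hands the job in; it is judged then, once.
The state is a dict: "clock": time; "joints": joint angles; "qd": joint speeds; "tau": joint torques, N m; "eef_pos": TCP position; "tool_rot": TCP orientation; "ft_force": force on the tool from outside, world axes, zero at the start; "ft_torque": the same for the moment, N m; "grip_width": finger opening in mm; "finger_force": force on a finger pad.
Only numpy, scipy, OpenCV 4.12 (cv2) and the standard library are available. Lean on these libraries where they do the work, as an engineer would, in place of code of your own. Each camera call takes 0.05 s, during which the arm holds its last target. There are 200 camera calls.

## Task

Put the four loose microscope accessories away in the grey nests behind them, each in the nest that matches its shape and size: the brown dropper bottle in the larger cup, the white-capped vial in the smaller cup, the covered dish between the four pins, and the aluminium sample holder lengthwise in the rectangular plate. Each must sit flat on the floor of its nest, the right way up, and be let go; leave the tape roll and the memory stick where they are.

Things in the scene. Friction and masses are not known exactly. Their poses are not given: they have to be found in the camera images.
- dropper_bottle_center (a point): Dropper bottle: small round upright brown bottle with a black cap, 33 mm diameter, 74 mm tall, straight-sided up to about 50 mm. The point is on its axis half-way up (37 mm above its underside); z is up.
- vial_loose_center (a point): Sample vial: small round upright glass vial with a white cap, 23 mm diameter (cap 22 mm), 48 mm tall. The point is on its axis half-way up (24 mm above its underside); z is up. Best gripped in its upper half so that the fingertips stay clear of the nest's rim.
- sample_holder_center (a point): Sample holder: flat bright aluminium bar lying on the bench, 24 mm (its x) by 60 mm (its y, the long way), body 8 mm thick with small details up to 11 mm. The point is at the middle of the bar, 4 mm above its underside; z is up. To be gripped across the 24 mm.
- petri_dish_center (a point): Covered dish: low round clear dish, 58 mm diameter, 15 mm tall. The point is on its axis half-way up (7.5 mm above its underside); z is up. To be gripped across the diameter.
- bottle_nest_floor (a point): Bottle nest: the larger of the two plain grey round cups, fixed to the bench; recess 43 mm diameter and 5 mm deep, wall 4 mm thick, rim 8 mm above the bench. The point is the centre of the recess floor, 3 mm above the bench; z is up.
- vial_nest_floor (a point): Vial nest: the smaller of the two plain grey round cups, fixed to the bench; recess 33 mm diameter and 5 mm deep, wall 4 mm thick, rim 8 mm above the bench. The point is the centre of the recess floor, 3 mm above the bench; z is up.
- dish_nest_floor (a point): Dish nest: flat grey disc, 84 mm diameter, 3 mm thick, fixed to the bench, with four steel pins (6 mm diameter, 9 mm above the disc) on a 74 mm circle, on the diagonals between its x and y axes; they leave 68 mm between opposite pins for the dish. Fingers can pass between the pins along its x or its y axis. The point is the centre of the disc's top, 3 mm above the bench; z is up.
- holder_nest_floor (a point): Holder nest: rectangular grey plate, 46 mm (x) by 80 mm (y), 3 mm thick, fixed to the bench, with a low wall across each end and a short return at every corner, all 6 mm above the plate; room inside 34 mm (x) by 70 mm (y). The long sides are open for the fingers over the middle 52 mm. The point is the centre of the plate's top, 3 mm above the bench; its x and y axes are those of the plate, z is up.
- tape_roll: Bystander: roll of amber tape lying flat, 65 mm diameter, 12 mm tall; origin at the centre of its underside. Leave it alone.
- usb_stick: Bystander: red memory stick lying flat, 49 x 19 x 8 mm (x, y, z); origin at the centre of its underside. Leave it alone.
Not all that is in view belongs to the job. Leave any red look-alike of the part that bears dropper_bottle_center alone.

How it is judged (in metres and radians):
At the end, for the whole second after the job is handed in: Each of the four things is within 10 mm (horizontally) of the centre of its own nest, resting on its floor (height within 3 mm), upright within 0.08 rad, the sample holder along the nest's long axis within 0.35 rad either way round; all released and at rest (horizontal distance between dropper_bottle_center and bottle_nest_floor below 0.01 m and z of dropper_bottle_center in the frame of bottle_nest_floor between 0.034 and 0.04 m and angle between each of dropper_bottle_center, vial_loose_center, sample_holder_center, petri_dish_center's own z axis and vertical below 0.08 rad and linear speed of each of dropper_bottle, vial_loose, sample_holder, petri_dish below 0.02 m/s and contact force between each of dropper_bottle, vial_loose, sample_holder, petri_dish and the arm below 0.05 N and horizontal distance between vial_loose_center and vial_nest_floor below 0.01 m and z of vial_loose_center in the frame of vial_nest_floor between 0.021 and 0.027 m and horizontal distance between sample_holder_center and holder_nest_floor below 0.01 m and z of sample_holder_center in the frame of holder_nest_floor between 0.001 and 0.007 m and horizontal distance between petri_dish_center and dish_nest_floor below 0.01 m and z of petri_dish_center in the frame of dish_nest_floor between 0.0045 and 0.0105 m and angle between the y axis of sample_holder_center and the y axis of holder_nest_floor, either way round below 0.35 rad); the robot touches nothing.
It fails at once if a bystander (tape roll or memory stick) is pushed more than 15 mm (distance of any of tape_roll, usb_stick from where it was at the start of the episode above 0.015 m).
It also fails if it takes over 96 s, if anything falls off the work surface, if the arm or the gripper's body presses on something with over 40 N, if the wrist force passes 120 N, or if a joint passes its speed limit or range.

## Working session

There is one attempt and no reset: what is moved stays moved. The work goes in short steps, each a Python script; the robot and the scene stay as the last script left them, time stands still between calls to the robot, and variables do not carry over. Pictures are saved under pics/ and viewed, at most 14 in all, crops included, and the job is handed in when it is done.

```bash
mkdir -p pics; ls; python3 - <<'E'
from bench import *
import cv2
for n in ("scene","top"):
    im=get_image(n); cv2.imwrite(f"pics/{n}0.png",im[:,:,::-1])
    p=camera_params(n); print(n,p["camera_matrix"],p["camera_from_world"])
print(get_obs()["clock"],get_obs()["tool_rot"])
E
```

```text
pics
scene [[385.53385072   0.         277.75164526]
 [  0.         385.53385072 206.66659588]
 [  0.           0.           1.        ]] [[ 8.72075112e-01 -4.89343209e-01  5.31245903e-03 -5.55014312e+02]
 [-2.47287839e-01 -4.50015824e-01 -8.58099343e-01  1.10314436e+02]
 [ 4.22295777e-01  7.47013374e-01 -5.13456225e-01  1.03136156e+03]
 [ 0.00000000e+00  0.00000000e+00  0.00000000e+00  1.00000000e+00]]
top [[381.30138691   0.         275.38733285]
 [  0.         381.30138691 208.00383774]
 [  0.           0.           1.        ]] [[-1.52357216e-02 -9.99356719e-01 -3.24656887e-02 -1.72646891e+02]
 [-9.96232330e-01  1.79445023e-02 -8.48477466e-02  5.19923865e+02]
 [ 8.53757463e-02  3.10506520e-02 -9.95864870e-01  9.62381362e+02]
 [ 0.00000000e+00  0.00000000e+00  0.00000000e+00  1.00000000e+00]]
0.1 [-4.13142087e-01 -3.11388876e+00  1.75031281e-03]
```

View pics/top0.png

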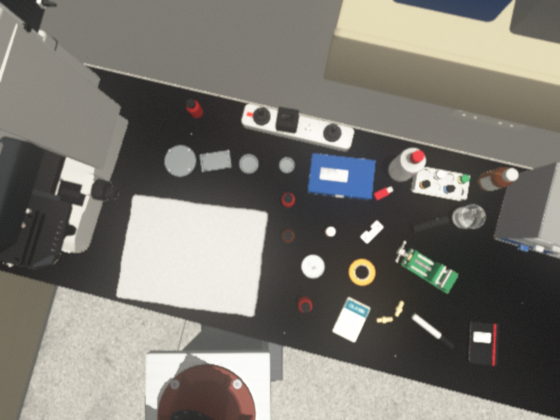

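View pics/scene0.png

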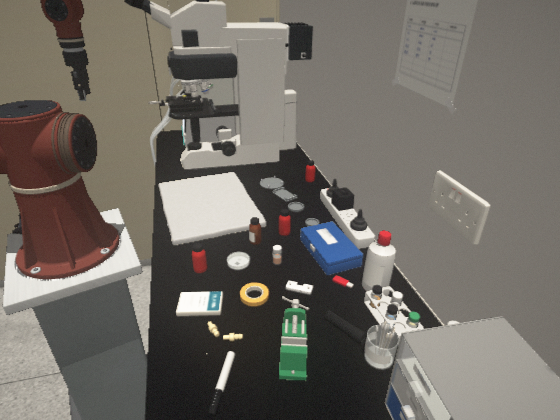

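The top view shows the grey nests at about dish (180,161), holder (216,161), large cup (249,164) and small cup (287,165). There are bottle-like things at (288,237), (288,200), (305,305) and (194,108). The vial is at (331,232), the dish at (313,267) and the holder perhaps at (372,232). I'll enlarge to confirm these.

```bash
python3 - <<'E'
import cv2
t=cv2.imread("pics/top0.png"); s=cv2.imread("pics/scene0.png")
cv2.imwrite("pics/tc1.png",cv2.resize(t[140:290,255:400],None,fx=4,fy=4,interpolation=cv2.INTER_CUBIC)[:600])
cv2.imwrite("pics/tc2.png",cv2.resize(t[135:195,155:305],None,fx=5,fy=5,interpolation=cv2.INTER_CUBIC))
cv2.imwrite("pics/sc1.png",cv2.resize(s[160:310,180:360],None,fx=4,fy=4,interpolation=cv2.INTER_CUBIC))
E
```

```text
(no output)
```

View pics/tc1.png

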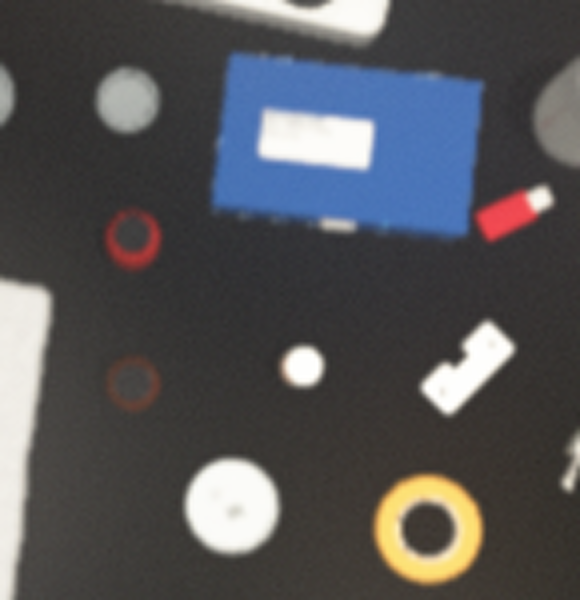

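View pics/tc2.png

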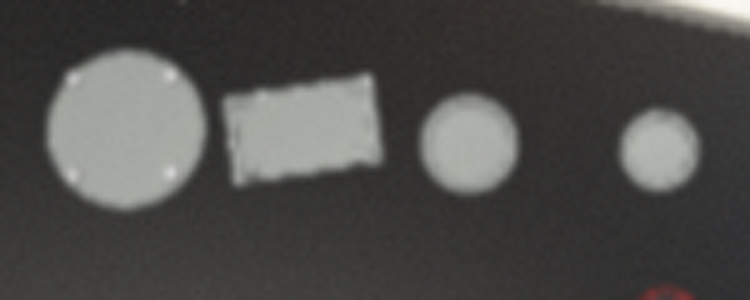

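View pics/sc1.png

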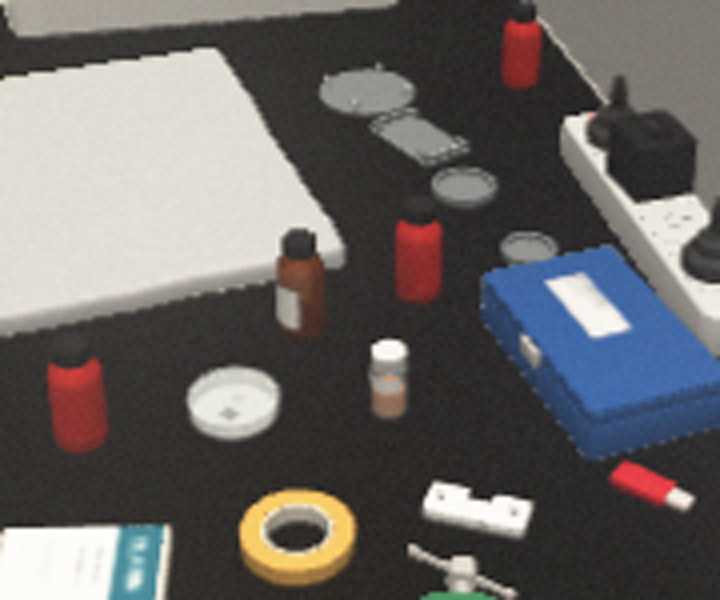

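The brown bottle at top (288,236) fits. The ones at (288,200), (305,305) and (194,108) are red look-alikes. Both crops show the white-capped vial, the covered dish and the bright notched bar clearly, plus two plain cups, the four-pin disc and the walled plate. Next I compute positions, and check sizes and IK.

```bash
cat > h.py <<'E'
from bench import *
import numpy as np, cv2
from scipy.spatial.transform import Rotation as Rn
def ray(cam,u,v,z):
    p=camera_params(cam); K=p["camera_matrix"]; T=p["camera_from_world"]; R=T[:3,:3]; c=-R.T@T[:3,3]
    d=R.T@np.linalg.inv(K)@[u,v,1]; return (c+d*(z-c[2])/d[2])[:2]
def ori(a):  # fingers close along world angle a, tool down
    y=np.array([np.cos(a),np.sin(a),0]); z=np.array([0,0,-1.]); x=np.cross(y,z)
    return Rn.from_matrix(np.c_[x,y,z]).as_rotvec()
E
python3 - <<'E'
from h import *
c1=lambda u,v:(255+(u+.5)/4-.5,140+(v+.5)/4-.5)
c2=lambda u,v:(155+(u+.5)/5-.5,135+(v+.5)/5-.5)
f=lambda c,u,v,z:ray("top",*c(u,v),z)
sc=lambda u,v,z:ray("scene",180+(u+.5)/4-.5,160+(v+.5)/4-.5,z)
r=lambda a:np.round(a,1)
print("bottle",r(f(c1,134,382,74)),"scene",r(sc(299,238,74)))
print("vial",r(f(c1,304,367,48)),"scene",r(sc(389,349,48)), "diam",np.linalg.norm(f(c1,283,367,48)-f(c1,325,367,48)))
print("dish",r(f(c1,232,506,15)),"scene",r(sc(235,397,12)),"diam",np.linalg.norm(f(c1,185,506,15)-f(c1,280,506,15)))
H=np.array([f(c1,*q,8) for q in [(487,320),(515,349),(448,414),(420,386)]]); d=(H[3]+H[2]-H[0]-H[1])/2
print("holder",r(H.mean(0)),np.linalg.norm(d),np.linalg.norm(H[1]-H[0]),np.arctan2(d[1],d[0]))
print("bnest",r(f(c2,469,144,8)),np.linalg.norm(f(c2,419,144,8)-f(c2,519,144,8)),"scene",r(sc(464,186,8)))
print("vnest",r(f(c2,660,150,8)),np.linalg.norm(f(c2,620,144,8)-f(c2,701,144,8)),"scene",r(sc(529,247,8)))
P=np.array([f(c2,*q,12) for q in [(73,78),(171,75),(171,174),(72,174)]])
print("dnest",r(f(c2,126,130,3)),r(P.mean(0)),np.linalg.norm(P[0]-P[2]),"pins",r(P).tolist(),"scene",r(sc(367,92,3)))
N=np.array([f(c2,*q,6) for q in [(222,97),(372,74),(384,162),(236,186)]]); d=(N[0]+N[3]-N[1]-N[2])/2
print("hnest",r(N.mean(0)),np.linalg.norm(d),np.linalg.norm(N[3]-N[0]),np.arctan2(d[1],d[0]))
print("reds",[r(ray("top",u,v,74)) for u,v in [(288.5,198.5),(305,304),(194,105)]])
print("micro",[r(ray("top",u,v,z)) for u,v,z in [(127,130,100),(95,250,30),(120,200,100),(35,190,300),(115,190,100)]])
for nm,(x,y) in {"b":(430,-200),"dn":(600,60),"ret":(103,373),"r2":(385,0)}.items():
    for z in (3,250,400):
        print(nm,z,[None if (q:=inverse_kinematics([x,y,z],ori(a))) is None else r(q).tolist() for a in (0,np.pi/2,-np.pi/2)])
E
```

```text
bottle [ 446.1 -212.7] scene [ 445.  -213.8]
vial [ 454. -318.] scene [ 454.7 -318.9] diam 25.87271083792716
dish [ 367.2 -273.7] scene [ 368.3 -273.9] diam 60.27799634827103
holder [ 453.1 -427.1] 60.53012142953332 25.5478339150256 2.3219148571204
bnest [ 637.2 -111.5] 52.88519477792485 scene [ 635.7 -115.7]
vnest [ 631.9 -212.1] 42.55437096788823 scene [ 631.8 -213.5]
dnest [649.9  72.4] [650.6  72.1] 74.44951512791242 pins [[676.5, 98.3], [676.9, 46.0], [623.8, 45.7], [625.0, 98.4]] scene [650.1  70.2]
hnest [647.3 -23.4] 80.21105536502519 48.648958526966794 1.7068950267669363
reds [array([ 534.9, -215.2]), array([ 282.4, -249.8]), array([775. ,  17.1])]
micro [array([707.2, 174.8]), array([416.4, 282.3]), array([536. , 188.7]), array([535.1, 261.9]), array([560.5, 201.4])]
b 3 [[-0.7, -0.2, -0.6, 1.2, 0.0, 0.9], [-0.7, -0.2, -0.6, 1.2, 0.0, -0.7], [-0.7, -0.2, -0.6, 1.2, 0.0, 2.4]]
b 250 [[-0.7, -0.3, -0.2, 1.6, 0.0, 0.9], [-0.7, -0.3, -0.2, 1.6, 0.0, -0.7], [-0.7, -0.3, -0.2, 1.6, 0.0, 2.4]]
b 400 [[-0.7, -0.2, 0.2, 1.9, 0.0, 0.9], [-0.7, -0.2, 0.2, 1.9, 0.0, -0.7], [-0.7, -0.2,
[... 320 characters left out ...]
 0.2, 0.6, 1.9, 0.0, 3.0]]
ret 3 [[1.0, -0.5, -0.9, 1.2, 0.0, 2.5], [1.0, -0.5, -0.9, 1.2, 0.0, 1.0], [1.0, -0.5, -0.9, 1.2, 0.0, -2.2]]
ret 250 [[1.0, -0.6, -0.4, 1.7, 0.0, 2.5], [1.0, -0.6, -0.4, 1.7, 0.0, 1.0], [1.0, -0.6, -0.4, 1.7, 0.0, -2.2]]
ret 400 [[1.0, -0.4, -0.1, 1.9, 0.0, 2.5], [1.0, -0.4, -0.1, 1.9, 0.0, 1.0], [1.0, -0.4, -0.1, 1.9, 0.0, -2.2]]
r2 3 [[-0.3, -0.5, -0.9, 1.2, 0.0, 1.2], [-0.3, -0.5, -0.9, 1.2, 0.0, -0.3], [-0.3, -0.5, -0.9, 1.2, 0.0, 2.8]]
r2 250 [[-0.3, -0.6, -0.4, 1.7, 0.0, 1.2], [-0.3, -0.6, -0.4, 1.7, 0.0, -0.3], [-0.3, -0.6, -0.4, 1.7, 0.0, 2.8]]
r2 400 [[-0.3, -0.4, -0.1, 1.9, 0.0, 1.2], [-0.3, -0.4, -0.1, 1.9, 0.0, -0.3], [-0.3, -0.4, -0.1, 1.9, 0.0, 2.8]]
```

Sizes and both cameras agree. I'll do a quick check of how far the microscope overhangs, since the arm starts beyond it.

```bash
python3 - <<'E'
from h import *
r=lambda a:np.round(a).tolist()
for z in (0,40,80): print(z,"base corner scene",r(ray("scene",282,158,z)),r(ray("scene",182,163,z)),"top",r(ray("top",127,108,z)),r(ray("top",92,250,z)))
for z in (100,200,300,400,500,600): print(z,"scene column R edge",r(ray("scene",283,25,z)),r(ray("scene",310,25,z)),"stage",r(ray("scene",238,110,z)),"head front",r(ray("scene",170,65,z)),"head R",r(ray("scene",238,65,z)),"top edge",r(ray("top",125,110,z)),r(ray("top",40,5,z)))
E
python3 - <<'E'
import cv2
a=cv2.imread("pics/scene0.png")[0:190,40:320];b=cv2.imread("pics/top0.png")[0:290,0:220]
a=cv2.resize(a,(440,300));b=cv2.resize(b,(228,300))
cv2.imwrite("pics/m.png",cv2.resize(cv2.hconcat([a,b]),None,fx=1.19,fy=1.19))
E
```

```text
0 base corner scene [793.0, 244.0] [427.0, 389.0] top [799.0, 219.0] [416.0, 306.0]
40 base corner scene [747.0, 165.0] [404.0, 301.0] top [784.0, 202.0] [417.0, 285.0]
80 base corner scene [701.0, 86.0] [382.0, 212.0] top [770.0, 184.0] [417.0, 264.0]
100 scene column R edge [2738.0, 3612.0] [3044.0, 3462.0] stage [771.0, 613.0] head front [787.0, 1778.0] head R [1199.0, 1562.0] top edge [757.0, 181.0] [1036.0, 404.0]
200 scene column R edge [2233.0, 2739.0] [2481.0, 2617.0] stage [639.0, 309.0] head front [652.0, 1253.0] head R [986.0, 1078.0] top edge [721.0, 137.0] [969.0, 335.0]
300 scene column R edge [1728.0, 1865.0] [1918.0, 1772.0] stage [508.0, 4.0] head front [517.0, 727.0] head R [773.0, 593.0] top edge [685.0, 93.0] [901.0, 266.0]
400 scene column R edge [1223.0, 992.0] [1355.0, 927.0] stage [376.0, -300.0] head front [382.0, 201.0] head R [560.0, 108.0] top edge [649.0, 49.0] [834.0, 198.0]
500 scene column R edge [718.0, 118.0] [792.0, 82.0] stage [244.0, -605.0] head front [247.0, -324.0] head R [347.0, -376.0] top edge [613.0, 6.0] [767.0, 129.0]
600 scene column R edge [213.0, -755.0] [229.0, -763.0] stage [112.0, -910.0] head front [112.0, -850.0] head R [134.0, -861.0] top edge [577.0, -38.0] [700.0, 61.0]
```

View pics/m.png

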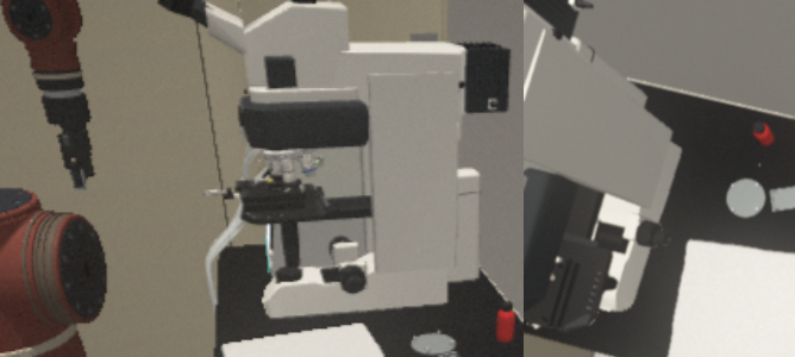

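The crop shows a tall microscope: its column side is beyond y≈200, its front is at x≈416, and the eyepieces reach toward the robot at scene (160,5). I'll locate the eyepiece tip along the ray and plan a retract.

```bash
python3 - <<'E'
from h import *
for u,v in [(97,0),(100,2),(130,20)]:
  a,b=ray("scene",u,v,300),ray("scene",u,v,600)
  for y in (250,350,450): t=(y-a[1])/(b[1]-a[1]); print(u,v,y,"x,z",np.round([a[0]+t*(b[0]-a[0]),300+300*t]))
q=np.array(get_obs()["joints"])
for p in ([103,373,231],[80,330,231],[60,300,300],[103,373,350]):
  s=inverse_kinematics(p,get_obs()["tool_rot"]); print(p,None if s is None else np.round(s,2))
E
```

```text
97 0 250 x,z [225. 570.]
97 0 350 x,z [237. 565.]
97 0 450 x,z [249. 561.]
100 2 250 x,z [231. 565.]
100 2 350 x,z [244. 560.]
100 2 450 x,z [256. 555.]
130 20 250 x,z [300. 519.]
130 20 350 x,z [318. 511.]
130 20 450 x,z [336. 502.]
[103, 373, 231] [ 0.96 -0.56 -0.48  1.66 -0.    1.22]
[80, 330, 231] [ 0.94 -0.73 -0.58  1.72 -0.    1.21]
[60, 300, 300] [ 0.94 -0.77 -0.48  1.87 -0.    1.2 ]
[103, 373, 350] [ 0.96 -0.47 -0.19  1.85 -0.    1.22]
```

```bash
cat >> h.py <<'E'
def rot(a,near=None):
    cs=[(abs(q[5]),ori(b)) for b in (a,a+np.pi) if (q:=inverse_kinematics([480,-150,200],ori(b))) is not None]
    return min(cs,key=lambda c:c[0])[1]
def st(m): o=get_obs(); print(m,"t%.1f"%o["clock"],np.round(o["eef_pos"],1),"w%.1f"%o["grip_width"],"f%.1f"%o["finger_force"],"F",np.round(o["ft_force"],1))
def pick(p,a,dz,op,force=30,hov=160):
    gripper_to(op); move_to([*p,hov],rot(a)); servo_line([*p,dz+45],speed=250); servo_line([*p,dz],speed=80); st("at")
    gripper_to(0,force); st("grip"); servo_line([*p,dz+12],speed=60); servo_line([*p,hov],speed=200); st("lift")
def place(p,a,dz,op,hov=160):
    move_to([*p,hov],rot(a)); servo_line([*p,dz+20],speed=200); servo_line([*p,dz+.5],speed=30); st("down")
    gripper_to(op); st("open"); servo_line([*p,dz+30],speed=60); servo_line([*p,hov],speed=250); st("up")
E
python3 - <<'E'
from h import *
o=get_obs(); p=[80,335,165]
move_to(p,o["tool_rot"]); st("retract")
q=np.array(get_obs()["joints"])
for j in (.5,0.,-.7): q[0]=j; set_joints(q.tolist()); st(j)
pick([446,-213],np.pi/2,18,55)
im=get_image("top"); cv2.imwrite("pics/t1.png",im[100:320,120:400,::-1])
E
```

```text
retract t1.2 [ 80.4 335.6 165.7] w85.5 f0.0 F [0.1 0.6 0.9]
0.5 t1.9 [219.1 267.2 166. ] w85.3 f0.0 F [ 0.1  0.1 -0.1]
0.0 t2.6 [319.5 130.4 165.8] w85.3 f0.0 F [ 0.7  0.2 -0.1]
-0.7 t3.5 [ 328.5 -105.7  165.7] w85.3 f0.0 F [-0.3  0.3 -0.8]
at t6.9 [ 446. -213.   18.] w55.3 f0.0 F [ 0.3 -1.2 -0.2]
grip t7.2 [ 446.5 -213.4   18.8] w31.2 f30.1 F [ 0.4 -0.3  5. ]
lift t8.3 [ 445.5 -212.6  158.6] w31.2 f29.7 F [-0.4  0.9 -0.9]
```

```bash
python3 - <<'E'
from h import *
place([637,-112],np.pi/2,21,50)
pick([454,-318.3],0,14,42,25)
place([632,-212.5],0,17,40)
im=get_image("top"); cv2.imwrite("pics/t2.png",cv2.resize(im[130:290,150:350,::-1],None,fx=3.5,fy=3.5,interpolation=cv2.INTER_CUBIC))
E
```

```text
down t10.8 [ 636.7 -111.9   21.8] w31.5 f30.3 F [-3.4  0.9  5.1]
open t11.1 [ 636.9 -112.    21.3] w50.2 f0.0 F [ 0.9  0.4 -0.2]
up t12.4 [ 637.1 -112.1  160.2] w49.8 f0.0 F [-0.   0.1  0.2]
at t14.9 [ 454.  -318.3   14. ] w42.2 f0.0 F [-0.1 -0.6  0.6]
grip t15.2 [ 454.3 -318.7   14.7] w21.6 f25.0 F [-0.7  0.1  3.2]
lift t16.4 [ 453.6 -317.8  158.5] w21.8 f24.7 F [-0.7 -0.5 -0.8]
down t18.8 [ 631.7 -212.3   17.7] w21.6 f25.4 F [-2.9  1.9  6.6]
open t19.1 [ 631.9 -212.5   17.2] w39.9 f0.0 F [ 0.7  0.3 -0.4]
up t20.4 [ 632.  -212.5  159.9] w40.3 f0.0 F [-0.2 -0.4 -0.1]
```

View pics/t2.png

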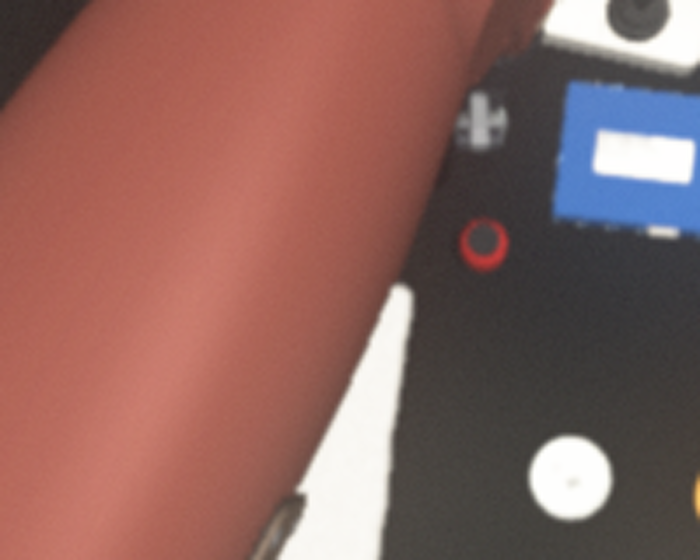

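The arm hides the nests in this view. The red bottle (484,243) and the dish (570,478) have not moved. Next is the holder, then a look back once the arm is clear.

```bash
python3 - <<'E'
from h import *
pick([453,-427],2.322-np.pi/2,3,45,40)
place([648,-23],1.707-np.pi/2,6,42)
gripper_to(74); move_to([367.5,-273.7,160],rot(np.pi/2))
im=get_image("top"); cv2.imwrite("pics/t3.png",cv2.resize(im[130:290,150:380,::-1],None,fx=3.4,fy=3.4,interpolation=cv2.INTER_CUBIC))
E
```

```text
at t23.1 [ 453. -427.    3.] w45.1 f0.0 F [ 0.5  0.2 -0.4]
grip t23.4 [ 453.4 -427.5    3.9] w21.7 f39.6 F [-0.1 -0.3  5. ]
lift t24.6 [ 452.6 -426.4  158.4] w22.3 f39.2 F [ 0.2  0.1 -1.1]
down t27.9 [647.7 -22.9   6.9] w22.4 f40.0 F [-4.6  0.9  7. ]
open t28.2 [647.9 -23.    6.2] w42.3 f0.0 F [-0.4  0.7 -0.1]
up t29.5 [647.9 -23.  159.6] w42.0 f0.0 F [-0.6  0.2 -0.8]
```

View pics/t3.png

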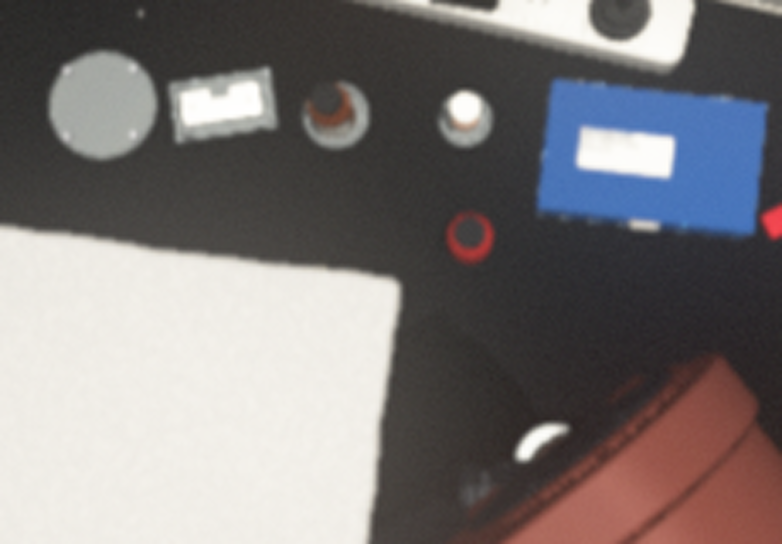

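The holder (222,104), bottle (331,105) and vial (465,108) stand in their nests. Now the dish.

```bash
python3 - <<'E'
from h import *
c=lambda u,v:(150+(u+.5)/3.4-.5,130+(v+.5)/3.4-.5)
print("bottle",ray("top",*c(329,101),77),"vial",ray("top",*c(464,107),51),"holder",ray("top",*c(222,104),11))
pick([367.5,-273.7],np.pi/2,-1,74,30)
if get_obs()["grip_width"]>50: place([650,72],0,2,68)
move_to([400,-250,250],rot(np.pi/2)); st("away")
for n in ("top","scene"):
    im=get_image(n); k=im[130:290,150:380] if n=="top" else im[160:310,180:360]
    cv2.imwrite(f"pics/f_{n}.png",cv2.resize(k[:,:,::-1],None,fx=3.4,fy=3.4,interpolation=cv2.INTER_CUBIC))
E
```

```text
bottle [ 633.19045764 -113.72190432] vial [ 632.11374416 -211.05678821] holder [647.030153   -23.40936781]
at t33.6 [ 367.6 -273.8   -0.7] w73.9 f0.0 F [ 0.4 -0.4  0.2]
grip t33.9 [ 3.679e+02 -2.742e+02  1.000e-01] w56.4 f31.7 F [-2.1  1.7  5.5]
lift t35.1 [ 367.1 -273.2  158.6] w56.1 f31.8 F [ 0.2 -0.4 -0.2]
down t38.8 [649.7  72.    3.1] w56.5 f32.7 F [-5.5  0.4  8.7]
open t39.1 [649.8  72.    2.1] w67.8 f0.0 F [ 0.6 -0.2 -1. ]
up t40.4 [649.9  72.  159.6] w68.1 f0.0 F [-0.8 -0.8 -0.4]
away t42.4 [ 400.1 -249.7  249.6] w68.0 f0.0 F [ 0.4 -0.1  0.4]
```

View pics/f_top.png

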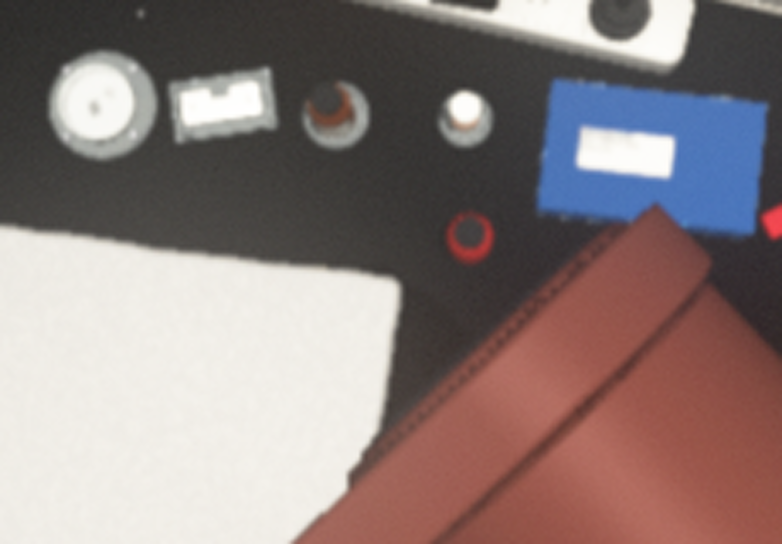

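View pics/f_scene.png

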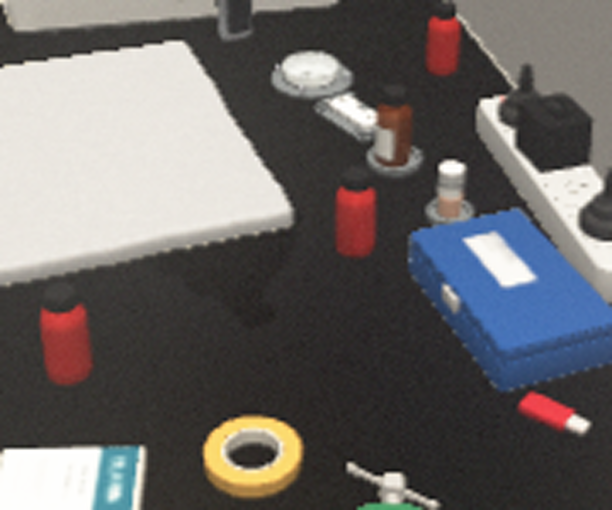

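All four sit upright in their nests: dish (97,102), holder (222,104), bottle (331,105) and vial (465,108) in the top crop. The tape roll and memory stick have not moved. I'll check the dish's centre against its nest and hand in.

```bash
python3 - <<'E'
from h import *
c=lambda u,v:(150+(u+.5)/3.4-.5,130+(v+.5)/3.4-.5)
d=ray("top",*c(97.5,102),18); print(d)
if np.linalg.norm(d-[650,72.2])<7: hold(.5); print(finish_job())
E
```

```text
[649.22431725  72.02263306]
the job is handed in; nothing more can be done
None
```

I put the bottle, vial, dish and sample holder in their nests and handed the job in at about 43 s. By camera, each sits upright within about 5 mm of its nest's centre; the tape roll and memory stick were not moved, and I haven't seen the judge's result.

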